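# Close the specimen cell, tuck its carrier under the stage leaf and hold it flat

### The job

First press the red lid of the specimen cell fully down while the blue carrier lies on the bench. Then lay the carrier on the stage's white sprung deck between the rails and slide its bare front edge under the amber leaf, without lifting the leaf, until it is home against the end stop. Finish while still holding the carrier pressed flat with the deck pushed right down; do not let go, and do not disturb the glassware or the forceps.

Things in the scene. Friction and masses are not known exactly. Their poses are not given: they have to be found in the camera images.
- stage: grey stage fixed to the bench, left or right of centre, the carrier on the other side. Base x -110 to 100 mm, 112 wide, 18 tall; origin: underside centreline; +x = loading direction, away from the robot. Dark rails, x -100 to 30, 36 mm tall, leave a 72 mm channel; in it the white sprung deck (x -100 to 65), top 28 mm above bench when up. At x = 70 a stop face, up to 35 mm above bench
- stage_lip (a point): point on the unpressed deck's top (28 mm above the bench) right under the near end of the leaf's flat part, at x = +38 mm of the stage; axes as the stage
- stage_stop (a point): foot of the stop face at deck-top level, x = +70 mm of the stage; the carrier's front edge meets the face here when home; axes as the stage
- stage_deck (a joint): how far the white deck is pushed down, m: 0 up, 0.004 fully down (hard stop). Its spring needs about 4.5 N to start moving and 10.5 N at the bottom
- stage_leaf (a joint): angle of the hinged amber leaf, rad: 0 at rest (underside 9 mm above the unpressed deck), grows as its near end lifts; about 1 N lifts it. 66 mm wide, 3 mm thick, from its hinge at stage x = 80 mm, 40 mm above the bench, to its lip at x = 38; an orange lead-in strip goes on to x = 30, sloping up to 44 mm above the bench
- carrier: loose blue plate 140 x 60 x 5 mm lying flat on the bench, about 120 g; origin: centre of the underside; +x to its bare front edge (at +70 mm), z up. A white upright grip fin stands at the origin: 26 mm along x, 12 mm thick along y, top 41 mm above the underside. At x = -45 mm stands the round clear specimen cell with its red lid
- carrier_front (a point): middle of the carrier's front edge, at its underside, x = +70 mm of the carrier; axes as the carrier
- carrier_grip (a point): point in the middle of the white fin, 29 mm above the carrier's underside, where it is gripped across its 12 mm thickness; axes as the carrier
- lid_top (a point): centre of the top of the red lid (34 mm across, 9 mm tall), 29 mm above the carrier's underside when the lid is fully raised and 24 mm when fully home
- cell_lid (a joint): how far the red lid is pressed on, m: 0 raised, 0.005 fully home. It moves with friction (about 5 N) and stays where it is left
- vial_a: glass vial with gold cap, 28 mm across, 62 mm tall, in the middle between the two work places, nearer the robot; leave alone; origin: centre of the underside
- vial_b: glass vial with gold cap, 28 mm across, 62 mm tall, in the middle, farther from the robot; leave alone; origin: centre of the underside
- vial_c: glass vial with gold cap, 28 mm across, 69 mm tall, out to the right; leave alone; origin: centre of the underside
- dishes: stack of three clear petri dishes, 94 mm across, 49 mm tall, out to the left; leave alone; origin: centre of the underside
- tubes: three capped test tubes lying side by side on a white cradle, 140 x 90 mm, 30 mm tall, out to the left; leave alone; origin: centre of the underside
- beaker: open glass beaker, 66 mm across, 80 mm tall, out to the right; leave alone; origin: centre of the underside
- forceps: steel forceps lying flat, 140 mm long, 8 mm tall, out to the right; leave alone; origin: centre of the underside

How it is judged:
By the outcome, as a careful person would: the job done as asked, in the order asked, and still so for the second after the job is handed in, while the arm keeps its last pose, push and grip.
It also fails if it takes over 50 s, if anything falls off the work surface, if the arm or the gripper's body presses on something with over 40 N, if the wrist force passes 120 N, or if a joint passes its speed limit or range.

### The arm

A 6-joint arm with a two-finger parallel gripper is mounted at the origin on the work surface. World frame = base frame: x ahead of the robot, y to its left, z up, the work surface at z = 0. Lengths are in m, angles in rad, forces in N, time in s.
With the tool pointing down it reaches from about 0.3 to 0.875 m from the base axis. Payload 6.4 kg.
Tool frame: the origin (TCP) lies on the centre line of the jaws, within the pads' length; the fingertips stand manip.tips_ahead ahead of it and the grasp point (between the pads) lies 3 mm ahead of it (manip.tips_ahead is the distance from the TCP to the fingertips, in m); x points along the fingers, y is the direction in which the jaws open and shut, and the axes are right-handed (so a half turn about x gives the same grasp; the last joint's range is limited). The gripper opens to 88 mm and grips with 3 to 60 N. Pads are 18 mm wide; open, the fingers measure 123 mm over their backs; the gripper's body (75 mm by 187 mm) begins 45 mm behind the grasp point.
Start: joints at [-1.507, 0.181, 1.607, -0, 1.354, -0.206], TCP at [0.153, -0.554, 0.261] pointing down, gripper open.
Joint ranges: [-2.99, 2.99], [-0.89, 2.07], [0.3, 2.58], [-1.14, 4.28], [0, 2.63], [-3.12, 3.12]. Speed limits (rad/s): [2.57, 2.57, 3.01, 3.14, 3.14, 3.14].

### API

Orientations are given as a rotation vector (axis times angle).
In Python, from rig import state, imaging, manip gives the robot as it stands. The module is installed in compiled form; this text tells all that it offers.
- The arm moves only by the tool drive_tool, never from a script. Its argument "deltas" is a list of rows, each a list of 4 numbers: the shift along the tool's x, y, z in m, then the turn about the tool's x in degrees. In form: [[dx, dy, dz, twist], ...]. A call has 1 to 12 rows; each row is the pose to reach, as a shift and turn from the pose measured when the call began, along the tool's axes at that moment; what a row does not reach only later rows make up. A row lasts 1/12 s, in which the tool goes at most 41.7 mm and 7.16 degrees, less where a joint would pass 70% of its speed; a pose out of reach is approached as far as the arm can. A call with a gripper value outside its range is refused whole. "hand" is the opening, from 0 (shut) to 1 (fully open), set as the call begins (left out, the last holds). The fingers move at their own pace and stop on an object; "squeeze" is the grip in N (left out, the last holds). Time passes only in rows, so rows that repeat a pose let the fingers close. It gives the time, the measured TCP pose, the force and the opening at its end, in the units of the state.
- state(): the state, without advancing time (a new reading comes with each control period).
- imaging.grab_frame(name): name is "scene" or "side" or "wrist"; returns the picture (384x512x3 uint8, red, green, blue); there is no depth.
- imaging.camera_params(name): a dict with "fx", "fy", "cx", "cy" (pixels), "distortion" ([k1, k2, p1, p2, k3] as OpenCV has them; the pictures are not rectified), "origin" and "attitude" of the camera in the world; the wrist camera has in their place "tool_from_camera" (4x4, takes a point from camera to tool coordinates, whose origin is the TCP and whose axes are the tool frame's). Camera axes: x right, y up, looking along -z (the intrinsics and any distortion apply to the point x, -y, -z); pixel columns grow to the right and rows downward; lengths in m; the calibration is good to about 2 mm. A picture is of the moment at which its call begins: read the wrist's pose just before it. camera_params takes no time and is no camera call.
- manip.close_job(): hands the job in, once; it reports no verdict.
The state is a dict: "time": time; "joints": joint angles; "joint_vel": joint speeds; "effort": joint torques, N m; "tool_pos": TCP position; "orientation": TCP orientation; "force": force on the tool from outside, world axes, zero at the start; "wrist_torque": the same for the moment, N m; "width": opening from 0.0 (shut) to 1.0 (fully open).
Only numpy, scipy, OpenCV 4.12 (cv2) and the standard library are available. Lean on these libraries where they do the work, as an engineer would, in place of code of your own. Each camera call takes 0.05 s, during which the arm holds its last target. There are 200 camera calls.

## Working session

There is one attempt and no reset: what is moved stays moved. The work goes in short steps, Python scripts to look and compute and a tool call to move; the robot and the scene stay as the last step left them, time stands still between calls to the robot, and variables do not carry over. Pictures are saved under pics/ and viewed, about 8 in all and at most 12, crops included, and the job is handed in when it is done.

Besides the shell and the picture viewer there is one more tool, called after "Emit:" by a JSON object that holds its "api" and its "payload". drive_tool: Moves the arm, as the interface text tells. Its arguments: {"type":"object","properties":{"deltas":{"type":"array"},"hand":{"type":"number"},"squeeze":{"type":"number"}},"required":["deltas"]}

```bash
mkdir -p pics; ls; python3 - <<'E'
from rig import state, imaging, manip
import cv2, numpy as np
s=state(); print(s, manip.tips_ahead)
for n in("scene","side","wrist"):
    print(n, imaging.camera_params(n))
a=[cv2.cvtColor(imaging.grab_frame(n),cv2.COLOR_RGB2BGR) for n in("scene","side","wrist")]
for n,i in zip("abc",a): cv2.imwrite(f"pics/raw_{n}.png",i)
cv2.imwrite("pics/0.png",a[0])
cv2.imwrite("pics/1.png",a[1])
E
```

```text
pics
{'time': 0.0, 'joints': array([-1.50731908e+00,  1.81498427e-01,  1.60799226e+00,  3.01432156e-06,
        1.35379969e+00, -2.06299192e-01]), 'joint_vel': array([-7.65349680e-04,  8.02778572e-05, -6.14226336e-06,  4.71570558e-04,
        3.37081116e-04, -1.00583798e-03]), 'effort': array([-4.15207505e-04, -4.33875167e+01, -3.41851330e+01,  7.01001054e-02,
        3.86683038e-02, -1.34211705e-04]), 'tool_pos': array([ 0.15323295, -0.55369583,  0.25984168]), 'orientation': array([ 2.07807318,  0.28377706, -2.07781301]), 'force': array([ 0.4102667 , -1.35103601, -0.5386076 ]), 'wrist_torque': array([ 0.03161619, -0.00961618, -0.02676831]), 'width': 0.9987262951012353} 0.022
scene {'fx': 469.9857738980934, 'fy': 469.9857738980934, 'cx': 249.97625300214213, 'cy': 186.9135744707808, 'distortion': array([-0.12422882,  0.        ,  0.        ,  0.        ,  0.        ]), 'origin': array([ 1.11899018, -0.64372547,  1.10805796]), 'attitude': array([0.63803706, 0.24291213, 0.64496061])}
side {'fx': 475.03035812061154, 'fy': 475.03035812061154, 'cx': 252.6819675829739, 'cy': 191.3882056276618, 'distortion': array([-0.09810015,  0.        ,  0.        ,  0.        ,  0.        ]), 'origin': array([-0.02361931,  0.88341965,  0.91485941]), 'attitude': array([ 0.36183214, -1.12110117, -2.33706925])}
wrist {'fx': 303.0839015130158, 'fy': 303.0839015130158, 'cx': 255.09098620718012, 'cy': 193.6486815355436, 'distortion': array([-0.06740433,  0.        ,  0.        ,  0.        ,  0.        ]), 'tool_from_camera': array([[-2.32113599e-04,  3.23171333e-01, -9.46340444e-01,
        -1.24926256e-01],
       [ 9.99999799e-01, -4.83154107e-04, -4.10270016e-04,
        -6.72630427e-04],
       [-5.89815780e-04, -9.46340349e-01, -3.23171156e-01,
        -8.49465391e-02],
       [ 0.00000000e+00,  0.00000000e+00,  0.00000000e+00,
         1.00000000e+00]])}
```

View pics/0.png

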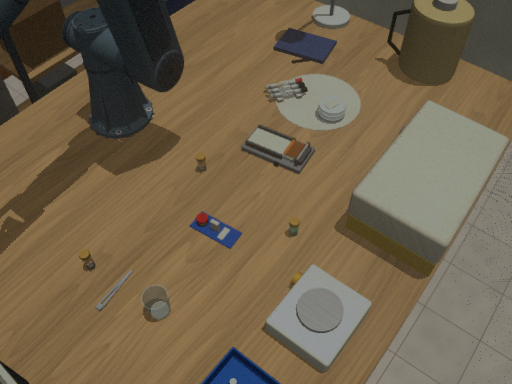

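View pics/1.png

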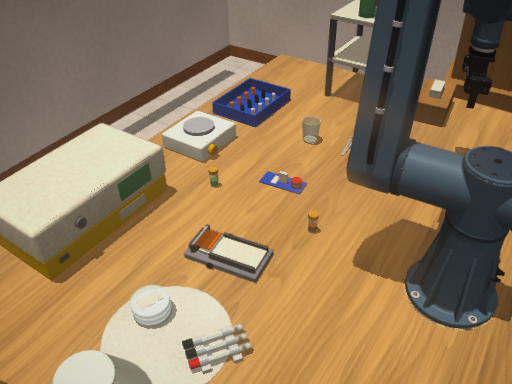

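The stage is left of centre, with the amber leaf at the scene view's (296,150). The carrier is right of centre: red lid at scene (203,219), with the front toward (235,240).

```bash
cat > h.py <<'E'
import cv2, numpy as np
from scipy.spatial.transform import Rotation as R
from rig import state, imaging, manip
def pose():
    s=state(); T=np.eye(4); T[:3,:3]=R.from_rotvec(s['orientation']).as_matrix(); T[:3,3]=s['tool_pos']; return T
def cam(n,T=None):
    p=imaging.camera_params(n)
    K=np.array([[p['fx'],0,p['cx']],[0,p['fy'],p['cy']],[0,0,1]])
    if n=='wrist': M=T@p['tool_from_camera']
    else:
        M=np.eye(4); M[:3,:3]=R.from_rotvec(p['attitude']).as_matrix(); M[:3,3]=p['origin']
    return K,p['distortion'],M
def rays(c,px):
    K,d,M=c
    u=cv2.undistortPoints(np.float64(px).reshape(-1,1,2),K,d).reshape(-1,2)
    D=np.c_[u[:,0],-u[:,1],-np.ones(len(u))]@M[:3,:3].T
    return M[:3,3],D
def onz(c,px,z):
    o,D=rays(c,px); return o+D*((z-o[2])/D[:,2])[:,None]
def proj(c,P):
    K,d,M=c; Q=(np.atleast_2d(P)-M[:3,3])@M[:3,:3]; Q=Q*[1,-1,-1]
    return cv2.projectPoints(Q,np.zeros(3),np.zeros(3),K,d)[0].reshape(-1,2)
def tri(c1,p1,c2,p2):
    o1,D1=rays(c1,p1);o2,D2=rays(c2,p2);a,b=D1[0],D2[0]
    s=np.linalg.lstsq(np.c_[a,-b],o2-o1,rcond=None)[0]
    x,y=o1+a*s[0],o2+b*s[1]; return (x+y)/2,np.linalg.norm(x-y)
def mask(bgr,lo,hi,box=None):
    h=cv2.cvtColor(bgr,cv2.COLOR_BGR2HSV); m=cv2.inRange(h,np.array(lo),np.array(hi))
    if box is not None:
        k=np.zeros_like(m);x0,y0,x1,y1=box;k[y0:y1,x0:x1]=255;m&=k
    return m
def grab(n,f):
    T=pose(); b=cv2.cvtColor(imaging.grab_frame(n),cv2.COLOR_RGB2BGR); cv2.imwrite('pics/'+f,b); return b,cam(n,T)
E
python3 - <<'E'
from h import *
np.set_printoptions(precision=4,suppress=True)
A=cv2.imread('pics/raw_a.png');B=cv2.imread('pics/raw_b.png');ca,cb=cam('scene'),cam('side')
boxes={'carr':((185,205,246,252),(255,168,312,196)),'stage':((236,120,320,175),(180,222,278,280))}
def cen(m): 
    ys,xs=np.nonzero(m);return [xs.mean(),ys.mean()],len(xs)
red=[cen(mask(i,(0,150,90),(6,255,255),b)|0) for i,b in ((A,boxes['carr'][0]),(B,boxes['carr'][1]))]
print('red',red,tri(ca,red[0][0],cb,red[1][0]))
for i,c,b in((A,ca,0),(B,cb,1)):
    m=mask(i,(105,120,60),(130,255,255),boxes['carr'][b])
    ys,xs=np.nonzero(m);P=onz(c,np.c_[xs,ys],.005)[:,:2]
    r=cv2.minAreaRect(np.float32(P*1000));print('blue',len(xs),r)
    m=mask(i,(4,120,60),(16,255,255),boxes['stage'][b]);ys,xs=np.nonzero(m);P=onz(c,np.c_[xs,ys],.042)[:,:2]
    print('amber',len(xs),cv2.minAreaRect(np.float32(P*1000)))
    m=mask(i,(10,0,150),(40,60,255),boxes['stage'][b]);m=cv2.morphologyEx(m,cv2.MORPH_OPEN,np.ones((3,3)));ys,xs=np.nonzero(m);P=onz(c,np.c_[xs,ys],.028)[:,:2]
    print('deck',len(xs),cv2.minAreaRect(np.float32(P*1000)))
# vials
for p,q in (((201,157),(313,215)),((294,221),(213,171)),((85,256),None)):
    print('vial',onz(ca,[p],.06)[0], onz(cb,[q],.06)[0] if q else '')
c1=cv2.resize(A[110:260,175:325],(400,400),interpolation=cv2.INTER_CUBIC);c2=cv2.resize(B[150:300,180:330],(400,400),interpolation=cv2.INTER_CUBIC)
cv2.imwrite('pics/2.png',np.hstack([c1,c2]))
E
```

```text
red [([np.float64(201.34146341463415), np.float64(217.7560975609756)], 82), ([np.float64(296.07547169811323), np.float64(179.83018867924528)], 53)] (array([ 0.5298, -0.1572,  0.0272]), np.float64(0.001441362472324591))
blue 493 ((573.9327392578125, -152.40472412109375), (137.1239013671875, 57.67707824707031), 5.922793388366699)
amber 224 ((549.42822265625, 153.6890411376953), (206.63783264160156, 116.49886322021484), 37.94443130493164)Traceback (most recent call last):
  File "<stdin>", line 15, in <module>
  File "h.py", line 19, in onz
    o,D=rays(c,px); return o+D*((z-o[2])/D[:,2])[:,None]
        ~~~~^^^^^^
  File "h.py", line 15, in rays
    u=cv2.undistortPoints(np.float64(px).reshape(-1,1,2),K,d).reshape(-1,2)
      ~~~~~~~~~~~~~~~~~~~^^^^^^^^^^^^^^^^^^^^^^^^^^^^^^^^^^^^
cv2.error: OpenCV(4.12.0) /io/opencv/modules/calib3d/src/undistort.dispatch.cpp:347: error: (-215:Assertion failed) CV_IS_MAT(_src) && CV_IS_MAT(_dst) && (_src->rows == 1 || _src->cols == 1) && (_dst->rows == 1 || _dst->cols == 1) && _src->cols + _src->rows - 1 == _dst->rows + _dst->cols - 1 && (CV_MAT_TYPE(_src->type) == CV_32FC2 || CV_MAT_TYPE(_src->type) == CV_64FC2) && (CV_MAT_TYPE(_dst->type) == CV_32FC2 || CV_MAT_TYPE(_dst->type) == CV_64FC2) in function 'cvUndistortPointsInternal'
```

```bash
python3 - <<'E'
from h import *
np.set_printoptions(precision=4,suppress=True)
ca,cb=cam('scene'),cam('side')
print(pose())
for p,q in (((278,147),(230,252)),):
    print('stage',onz(ca,[p],.02)[0],onz(cb,[q],.02)[0])
print('deck ends',onz(ca,[(252,140)],.028),onz(ca,[(300,160)],.036))
for p,q in (((201,157),(313,215)),((294,221),(213,171)),((85,256),None)):
    print('vial',onz(ca,[p],.06)[0], onz(cb,[q],.06)[0] if q else '')
E
```

```text
[[-0.0001  0.2666 -0.9638  0.1533]
 [ 0.0013 -0.9638 -0.2666 -0.5538]
 [-1.     -0.0013 -0.0003  0.26  ]
 [ 0.      0.      0.      1.    ]]
stage [0.5328 0.197  0.02  ] [0.5241 0.2001 0.02  ]
deck ends [[0.4535 0.1645 0.028 ]] [[0.6266 0.1823 0.036 ]]
vial [ 0.396  -0.0088  0.06  ] [ 0.3921 -0.0053  0.06  ]
vial [ 0.7509 -0.026   0.06  ] [ 0.7462 -0.0198  0.06  ]
vial [ 0.3887 -0.4522  0.06  ]
```

Emit:
{"api": "drive_tool", "payload": {"deltas": [[0.004, -0.02, -0.034, 0.8], [0.008, -0.04, -0.068, 1.6], [0.012, -0.06, -0.102, 2.4], [0.016, -0.08, -0.136, 3.2], [0.02, -0.1, -0.17, 4.0], [0.024, -0.12, -0.204, 4.8], [0.028, -0.14, -0.238, 5.6], [0.032, -0.16, -0.272, 6.4], [0.036, -0.18, -0.306, 7.2], [0.04, -0.2, -0.34, 8.0], [0.044, -0.22, -0.374, 8.8], [0.048, -0.24, -0.408, 9.6]], "hand": 0, "squeeze": 20}}

```text
time: 1.15
tool_pos: [0.4835, -0.2119, 0.2122]
orientation: [2.17, 0.112, -2.17]
force: [-0.2, -0.6, -0.0]
width: 0.114
```

```bash
python3 - <<'E'
from h import *
np.set_printoptions(precision=4,suppress=True)
print(pose(),state()['time'],state()['force'])
b,c=grab('wrist','3.png')
print(proj(c,[[.53,-.157,.029],[.574,-.152,.041]]))
E
```

```text
[[-0.0001  0.1014 -0.9948  0.4835]
 [ 0.0013 -0.9948 -0.1014 -0.2119]
 [-1.     -0.0013  0.      0.2122]
 [ 0.      0.      0.      1.    ]] 1.15 [-0.2135 -0.6073 -0.0185]
[[206.2063 125.4488]
 [201.5025  78.4804]]
```

View pics/3.png

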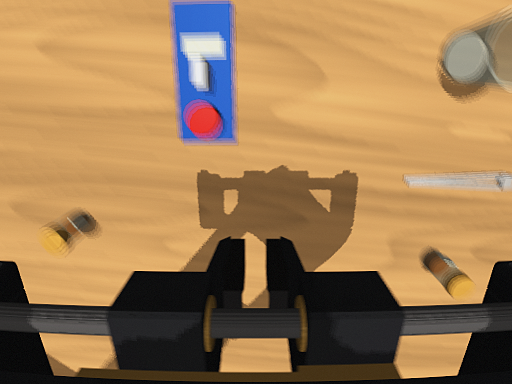

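Emit:
{"api": "drive_tool", "payload": {"deltas": [[0.02, -0.017, -0.017, 0], [0.04, -0.034, -0.034, 0], [0.06, -0.05, -0.051, 0], [0.06, -0.05, -0.051, 0], [0.06, -0.05, -0.051, 0]], "hand": 0}}

```text
time: 1.62
tool_pos: [0.5318, -0.1502, 0.1503]
orientation: [2.168, 0.123, -2.171]
force: [-0.8, -0.7, -0.9]
width: 0.004
```

```bash
cat > carr.py <<'E'
from h import *
np.set_printoptions(precision=4,suppress=True)
def carr(b,c,z0=0):
    m=mask(b,(0,170,100),(6,255,255))|mask(b,(174,170,100),(180,255,255))
    n,l,s,ce=cv2.connectedComponentsWithStats(m);k=1+np.argmax(s[1:,4]);print('red',ce[k],s[k],onz(c,[ce[k]],z0+.029)[0])
    red=onz(c,[ce[k]],z0+.029)[0]
    m=mask(b,(105,120,60),(130,255,255));n,l,s,_=cv2.connectedComponentsWithStats(m);k=1+np.argmax(s[1:,4])
    q=cv2.convexHull(np.argwhere(l==k)[:,::-1].copy());P=onz(c,q.reshape(-1,2).astype(float),z0+.005)[:,:2]
    print('blue',s[k],cv2.minAreaRect(np.float32(P*1000)))
    return red
E
python3 - <<'E'
from carr import *
T=pose();print(T,state()['joint_vel'].round(3),state()['force'],state()['width'])
b,c=grab('wrist','4.png')
r=carr(b,c)
print('tool-frame vec to red', T[:3,:3].T@(r-T[:3,3]))
cv2.imwrite('pics/4b.png',b)
E
```

```text
[[-0.0014  0.1064 -0.9943  0.5318]
 [ 0.0063 -0.9943 -0.1064 -0.1502]
 [-1.     -0.0064  0.0008  0.1503]
 [ 0.      0.      0.      1.    ]] [-0.036 -0.039 -0.02  -0.008  0.006 -0.009] [-0.7535 -0.7224 -0.9037] 0.004412568501958712
red [264.667  195.1844] [ 246  177   38   37 1090] [ 0.5318 -0.157   0.029 ]
blue [ 230   55   72  158 7583] ((575.7682495117188, -152.46221923828125), (139.66404724121094, 59.56422805786133), 6.074426174163818)
tool-frame vec to red [0.1213 0.0076 0.0006]
```

View pics/4b.png

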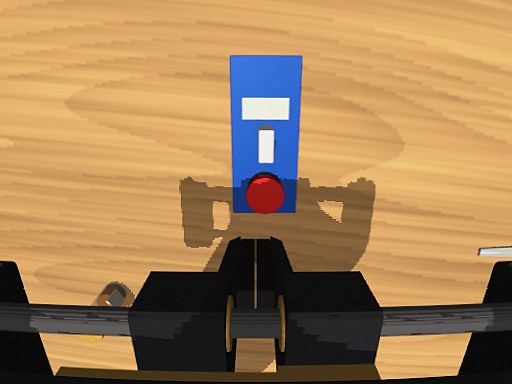

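The wrist view shows the carrier clearly: lid at (265,195), fin at (266,145). That puts the carrier centre at about (0.576, -0.1525) with a yaw of 6.07°.

Emit:
{"api": "drive_tool", "payload": {"deltas": [[0.02, 0.007, 0.0, 0], [0.045, 0.007, 0.0, 0], [0.07, 0.007, 0.0, 0], [0.085, 0.007, 0.0, 0], [0.092, 0.007, 0.0, 0], [0.092, 0.007, 0, 0], [0.092, 0.007, 0, 0]], "hand": 0}}

```text
time: 2.25
tool_pos: [0.5334, -0.1589, 0.0607]
orientation: [2.172, 0.118, -2.167]
force: [0.5, -0.0, 0.2]
width: 0.007
```

Emit:
{"api": "drive_tool", "payload": {"deltas": [[0.006, -0.001, 0.001, 0], [0.01, -0.001, 0.001, 0], [0.012, -0.001, 0.001, 0], [0.014, -0.001, 0.001, 0], [0.015, -0.001, 0.001, 0], [0.016, -0.001, 0.001, 0]], "hand": 0}}

```text
time: 2.75
tool_pos: [0.533, -0.1586, 0.0463]
orientation: [2.172, 0.117, -2.166]
force: [-6.7, 1.4, 23.0]
width: 0.008
```

Emit:
{"api": "drive_tool", "payload": {"deltas": [[0.0, 0, 0, 0], [-0.02, 0, 0, 0], [-0.045, 0.0, -0.01, 0], [-0.075, 0.0, -0.02, 0], [-0.1, 0, -0.025, 0], [-0.1, 0, -0.025, 0], [-0.1, 0, -0.025, 0]], "hand": 0.4}}

```text
time: 3.33
tool_pos: [0.5586, -0.1564, 0.1477]
orientation: [2.174, 0.116, -2.162]
force: [-0.2, 0.7, -0.7]
width: 0.396
```

```bash
python3 - <<'E'
from carr import *
T=pose();print(T,state()['joint_vel'].round(3),state()['force'],state()['width'])
b,c=grab('wrist','5.png')
m=mask(b,(0,170,100),(6,255,255))
r=carr(b,c,-.005)
r=carr(b,c)
m=mask(b,(0,0,190),(180,60,255));n,l,s,ce=cv2.connectedComponentsWithStats(m)
for k in range(1,n):
    if s[k,4]>150: print(s[k],ce[k],onz(c,[ce[k]],.041)[0])
cv2.imwrite('pics/5b.png',cv2.resize(b[40:260,180:340],(480,660)))
E
```

```text
[[ 0.0056  0.105  -0.9945  0.5586]
 [ 0.0019 -0.9945 -0.105  -0.1564]
 [-1.     -0.0013 -0.0058  0.1477]
 [ 0.      0.      0.      1.    ]] [-0.005  0.035  0.052 -0.003 -0.005 -0.001] [-0.2022  0.6575 -0.6536] 0.3964350518177441
red [252.7371 223.3965] [235 207  36  34 966] [ 0.531  -0.1564  0.024 ]
blue [ 218   90   70  150 6967] ((573.8485717773438, -151.91488647460938), (141.90972900390625, 60.473411560058594), 6.065155982971191)
red [252.7371 223.3965] [235 207  36  34 966] [ 0.5332 -0.1563  0.029 ]
blue [ 218   90   70  150 6967] ((575.099609375, -151.82470703125), (139.3118896484375, 59.366329193115234), 6.0652031898498535)
[230 130  46  21 925] [252.6703 140.3297] [ 0.6074 -0.1486  0.041 ]
[245 166  15  30 395] [252.2076 179.6481] [ 0.5763 -0.1515  0.041 ]
[465 271  27   8 177] [478.4068 274.8644] [ 0.5074 -0.3707  0.041 ]
```

Emit:
{"api": "drive_tool", "payload": {"deltas": [[0.02, -0.003, -0.01, 0], [0.05, -0.003, -0.017, 0], [0.08, -0.003, -0.017, 0], [0.1, -0.003, -0.017, 0], [0.11, -0.003, -0.017, 0], [0.115, -0.003, -0.017, 0], [0.1155, -0.003, -0.017, 0], [0.1155, -0.003, -0.017, 0]], "hand": 0.4}}

```text
time: 4.05
tool_pos: [0.5741, -0.1508, 0.0304]
orientation: [2.172, 0.118, -2.166]
force: [0.1, 0.4, 0.4]
width: 0.4
```

```bash
python3 - <<'E'
from carr import *
print(pose(),state()['force'])
E
```

```text
[[ 0.0023  0.1048 -0.9945  0.5741]
 [ 0.0035 -0.9945 -0.1047 -0.1508]
 [-1.     -0.0033 -0.0026  0.0304]
 [ 0.      0.      0.      1.    ]] [0.0504 0.3798 0.4119]
```

Emit:
{"api": "drive_tool", "payload": {"deltas": [[-0.0015, 0.001, -0.0015, 0], [-0.0015, 0.001, -0.0015, 0], [-0.0015, 0.001, -0.0015, 0], [-0.0015, 0.001, -0.0015, 0], [-0.0015, 0.001, -0.0015, 0], [-0.0015, 0.001, -0.0015, 0]], "hand": 0, "squeeze": 45}}

```text
time: 4.55
tool_pos: [0.5762, -0.152, 0.0328]
orientation: [2.173, 0.117, -2.165]
force: [-0.4, 0.6, 4.7]
width: 0.128
```

Emit:
{"api": "drive_tool", "payload": {"deltas": [[-0.02, 0, 0, 0], [-0.05, 0, 0, 0], [-0.08, 0, 0, 0], [-0.11, -0.02, 0.005, 0], [-0.13, -0.055, 0.015, 0], [-0.13, -0.09, 0.025, 0], [-0.13, -0.125, 0.035, 0], [-0.13, -0.16, 0.045, 0], [-0.13, -0.195, 0.055, 0], [-0.13, -0.23, 0.065, 0], [-0.13, -0.265, 0.075, 0], [-0.13, -0.3, 0.085, 0]]}}

```text
time: 5.55
tool_pos: [0.4584, 0.1385, 0.1629]
orientation: [2.172, 0.117, -2.165]
force: [0.8, 0.0, -1.4]
width: 0.131
```

Emit:
{"api": "drive_tool", "payload": {"deltas": [[0, -0.015, 0.004, 0], [0, -0.03, 0.008, 0], [0, -0.038, 0.01, 0], [0, -0.038, 0.01, 0], [0, -0.038, 0.01, 0], [0, -0.038, 0.01, 0]]}}

```text
time: 6.05
tool_pos: [0.4449, 0.1746, 0.1629]
orientation: [2.173, 0.116, -2.165]
force: [-0.3, -0.7, -0.5]
width: 0.129
```

```bash
python3 - <<'E'
from carr import *
print(pose(),state()['force'],state()['width'],state()['joint_vel'].round(3))
b,c=grab('wrist','6.png')
E
```

```text
[[ 0.0031  0.1039 -0.9946  0.4449]
 [ 0.0025 -0.9946 -0.1039  0.1746]
 [-1.     -0.0022 -0.0034  0.1629]
 [ 0.      0.      0.      1.    ]] [-0.2581 -0.6719 -0.5342] 0.12930710683754557 [-0.012  0.001 -0.004  0.001  0.002  0.003]
```

View pics/6.png

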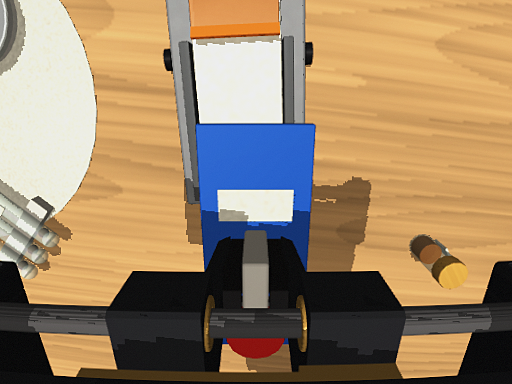

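The deck is visible ahead, about (193–283, 40–122), with the orange strip at row 30. The carrier in hand has its front edge at row 124.

```bash
cat > st.py <<'E'
from carr import *
def edges(m,r0,r1):
    L=[];Rr=[]
    for y in range(r0,r1):
        x=np.nonzero(m[y])[0]
        if len(x)>10: L.append((x[0]-.5,y));Rr.append((x[-1]+.5,y))
    return np.array(L,float),np.array(Rr,float)
def line(P):
    vx,vy,x,y=cv2.fitLine(np.float32(P[:,:2]*1000),cv2.DIST_HUBER,0,.01,.01).ravel()
    if vx<0: vx,vy=-vx,-vy
    return np.degrees(np.arctan2(vy,vx)),np.array([x,y])/1000
def deck(b,c,r0,r1,x0,x1,z=.028):
    m=mask(b,(0,0,175),(180,50,255),(x0,r0,x1,r1))
    L,Rr=edges(m,r0,r1); out=[]
    for n,e in(('L',L),('R',Rr)):
        P=onz(c,e,z); out.append(line(P));print('deck',n,out[-1], e[0],e[-1])
    return out
E
python3 - <<'E'
from st import *
T=np.array([[0.0031,.1039,-.9946,.4449],[.0025,-.9946,-.1039,.1746],[-1,-.0022,-.0034,.1629],[0,0,0,1]])
b=cv2.imread('pics/6.png');c=cam('wrist',T)
deck(b,c,46,118,188,290)
h=cv2.cvtColor(b,cv2.COLOR_BGR2HSV)
for x in (200,230,260,275): print(x,[tuple(h[y,x]) for y in range(18,46,3)])
m=mask(b,(4,150,150),(18,255,255),(188,0,284,45))
# near edge of orange strip per column
E_=[];
for x in range(195,278):
    y=np.nonzero(m[:,x])[0]; E_.append((x,y[-1]+.5))
P=onz(c,E_,.044);print('strip near edge',line(P),E_[0],E_[-1],P[0],P[-1])
# rails outer (base) edges and carrier front
m=mask(b,(105,120,60),(130,255,255));
F=[(x,np.nonzero(m[:,x])[0][0]-.5) for x in range(205,308)]
zt=.1629-.032+.005
P=onz(c,F,zt);print('carrier front',line(P),P[0],P[-1])
L,Rr=edges(m,126,185)
for e in(L,Rr): print('carrier side',line(onz(c,e,zt)))
E
```

```text
deck L (np.float32(8.37267), array([0.5319, 0.2336], dtype=float32)) [192.5  46. ] [198.5 117. ]
deck R (np.float32(8.548081), array([0.5382, 0.1641], dtype=float32)) [280.5  46. ] [281.5 117. ]
200 [(np.uint8(15), np.uint8(155), np.uint8(227)), (np.uint8(15), np.uint8(157), np.uint8(228)), (np.uint8(15), np.uint8(150), np.uint8(228)), (np.uint8(14), np.uint8(217), np.uint8(235)), (np.uint8(15), np.uint8(213), np.uint8(235)), (np.uint8(15), np.uint8(213), np.uint8(235)), (np.uint8(13), np.uint8(215), np.uint8(222)), (np.uint8(17), np.uint8(72), np.uint8(173)), (np.uint8(20), np.uint8(52), np.uint8(181)), (np.uint8(90), np.uint8(3), np.uint8(248))]
230 [(np.uint8(15), np.uint8(155), np.uint8(227)), (np.uint8(14), np.uint8(153), np.uint8(228)), (np.uint8(15), np.uint8(189), np.uint8(232)), (np.uint8(15), np.uint8(214), np.uint8(235)), (np.uint8(15), np.uint8(213), np.uint8(235)), (np.uint8(15), np.uint8(212), np.uint8(238)), (np.uint8(9), np.uint8(250), np.uint8(140)), (np.uint8(23), np.uint8(45), np.uint8(181)), (np.uint8(22), np.uint8(49), np.uint8(178)), (np.uint8(60), np.uint8(1), 
[... 684 characters left out ...]
nt8(213), np.uint8(236)), (np.uint8(11), np.uint8(225), np.uint8(170)), (np.uint8(23), np.uint8(48), np.uint8(179)), (np.uint8(21), np.uint8(61), np.uint8(168)), (np.uint8(38), np.uint8(4), np.uint8(239)), (np.uint8(38), np.uint8(4), np.uint8(238))]
strip near edge (np.float32(-81.4806), array([0.5668, 0.2059], dtype=float32)) (195, np.float64(37.5)) (277, np.float64(33.5)) [0.563  0.2325 0.044 ] [0.5718 0.1727 0.044 ]
carrier front (np.float32(-83.98668), array([0.5138, 0.1842], dtype=float32)) [0.5114 0.2072 0.1359] [0.5167 0.1571 0.1359]
carrier side (np.float32(6.2291126), array([0.4928, 0.2104], dtype=float32))
carrier side (np.float32(6.0664787), array([0.4991, 0.1513], dtype=float32))
```

Emit:
{"api": "drive_tool", "payload": {"deltas": [[0.015, -0.004, -0.013, -0.8], [0.035, -0.008, -0.026, -1.6], [0.055, -0.0125, -0.0395, -2.4], [0.07, -0.0125, -0.0395, -2.4], [0.077, -0.0125, -0.0395, -2.4], [0.077, -0.0125, -0.0395, -2.4], [0.077, -0.0125, -0.0395, -2.4]]}}

```text
time: 6.68
tool_pos: [0.483, 0.1905, 0.086]
orientation: [2.15, 0.158, -2.145]
force: [-0.8, -0.1, -0.7]
width: 0.132
```

```bash
cat > chk.py <<'E'
from st import *
import sys
def chk(f,zc=None):
    T=pose();s=state();print(T.round(4),s['force'].round(1),round(s['width'],3))
    b,c=grab('wrist',f)
    zt=(T[2,3]-.0328 if zc is None else zc)+.005
    m=mask(b,(105,120,60),(130,255,255))
    ys,xs=np.nonzero(m[:230]);y0=np.percentile(ys,1);
    cols=[x for x in range(xs.min()+8,xs.max()-8) if m[:230,x].any()]
    F=[(x,np.nonzero(m[:,x])[0][0]-.5) for x in cols]
    P=onz(c,F,zt);print('front',line(P))
    r=int(max(f[1] for f in F))+3
    L,Rr=edges(m,r,r+45);s=[line(onz(c,e,zt)) for e in(L,Rr)];print('sides',s)
    yaw=np.radians(8.5);u=np.array([np.cos(yaw),np.sin(yaw)]);n=np.array([-u[1],u[0]])
    print('front stage x',(line(P)[1]@u-.561)*1000,'lateral of sides mid',((s[0][1]+s[1][1])/2@n-.1176)*1000,'TCP stage',(T[:2,3]@u-.561)*1000,(T[:2,3]@n-.1176)*1000)
    print('tool yaw',np.degrees(np.arctan2(T[0,1],-T[1,1])))
    return b,c
E
python3 -c "
from chk import *
chk('7.png')"
```

```text
[[ 0.0022  0.144  -0.9896  0.483 ]
 [ 0.0024 -0.9896 -0.144   0.1905]
 [-1.     -0.0021 -0.0025  0.086 ]
 [ 0.      0.      0.      1.    ]] [-0.8 -0.1 -0.7] 0.132
front (np.float32(-81.68922), array([0.5516, 0.2022], dtype=float32))
sides [(np.float32(7.0185776), array([0.5351, 0.2293], dtype=float32)), (np.float32(8.504927), array([0.5424, 0.1694], dtype=float32))]
front stage x 14.383461278494769 lateral of sides mid -0.05459611316087354 TCP stage -55.10285602033793 -0.5719376373279766
tool yaw 8.277346397005314
```

View pics/7.png

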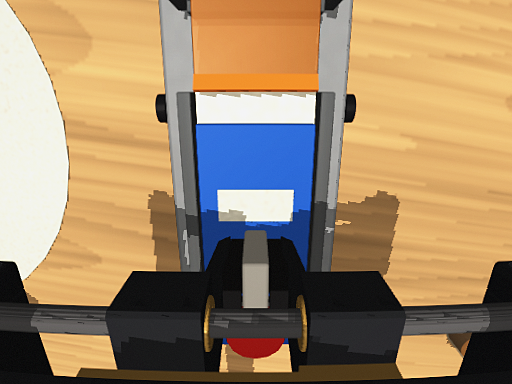

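Emit:
{"api": "drive_tool", "payload": {"deltas": [[0.01, -0.0003, 0, 0], [0.018, -0.0003, 0, 0], [0.022, -0.0003, 0, 0], [0.024, -0.0003, 0, 0], [0.024, -0.0003, 0, 0], [0.024, -0.0003, 0, 0]]}}

```text
time: 7.23
tool_pos: [0.4835, 0.1911, 0.0626]
orientation: [2.151, 0.158, -2.143]
force: [0.0, -1.4, -0.5]
width: 0.132
```

```bash
python3 -c "
from chk import *
b=cv2.imread('pics/7.png');T=np.array([[.0022,.144,-.9896,.483],[.0024,-.9896,-.144,.1905],[-1,-.0021,-.0025,.086],[0,0,0,1]]);c=cam('wrist',T)
def strip(b,c):
    m=mask(b,(4,150,150),(18,255,255),(196,30,312,120))
    E=[(x,np.nonzero(m[:,x])[0][-1]+.5) for x in range(204,308)]
    l=line(onz(c,E,.044));print('strip',l,'stage x',(l[1]@[.989,.1478]-.561)*1000,'lat',(l[1]@[-.1478,.989]-.1176)*1000)
strip(b,c)
b,c=chk('8.png');strip(b,c)
"
```

```text
strip (np.float32(-81.723434), array([0.5661, 0.208 ], dtype=float32)) stage x 29.616176825761787 lat 4.4676349580287935
[[ 0.0034  0.1443 -0.9895  0.4835]
 [ 0.0026 -0.9895 -0.1443  0.1911]
 [-1.     -0.0021 -0.0038  0.0626]
 [ 0.      0.      0.      1.    ]] [ 0.  -1.4 -0.5] 0.132
front (np.float32(-81.6449), array([0.5525, 0.2   ], dtype=float32))
sides [(np.float32(8.20018), array([0.539 , 0.2302], dtype=float32)), (np.float32(8.453346), array([0.5457, 0.1709], dtype=float32))]
front stage x 14.937515876060182 lateral of sides mid 0.5675734780952874 TCP stage -54.56952786678715 -0.022313749356170365
tool yaw 8.297986273636337
strip (np.float32(-82.666985), array([0.5665, 0.2047], dtype=float32)) stage x 29.54560435414311 lat 1.1056020200252703
```

Emit:
{"api": "drive_tool", "payload": {"deltas": [[0.002, 0, 0, 0], [0.003, 0, 0, 0], [0.004, 0, 0, 0], [0.005, 0, 0, 0], [0.005, 0, 0, 0], [0.005, 0, 0, 0]]}}

```text
time: 7.78
tool_pos: [0.4842, 0.1913, 0.0584]
orientation: [2.153, 0.158, -2.142]
force: [-1.0, 0.1, 5.7]
width: 0.128
```

Emit:
{"api": "drive_tool", "payload": {"deltas": [[0.001, 0.0003, -0.003, 0], [0.001, 0.0004, -0.008, 0], [0.001, 0.0005, -0.014, 0], [0.001, 0.0005, -0.02, 0], [0.001, 0.0005, -0.026, 0], [0.001, 0.0005, -0.03, 0], [0.001, 0.0005, -0.03, 0]]}}

```text
time: 8.37
tool_pos: [0.5143, 0.1952, 0.0581]
orientation: [2.153, 0.159, -2.142]
force: [-1.3, 0.5, 6.9]
width: 0.133
```

```bash
python3 -c "
from chk import *
b,c=chk('9.png',.025)
m=mask(b,(4,150,150),(18,255,255),(196,30,312,150))
E=[(x,np.nonzero(m[:,x])[0][-1]+.5) for x in range(204,308)]
l=line(onz(c,E,.044));print('strip',l,'stage x',(l[1]@[.989,.1478]-.561)*1000)
"
```

```text
[[ 0.0047  0.1444 -0.9895  0.5143]
 [ 0.0028 -0.9895 -0.1444  0.1952]
 [-1.     -0.0021 -0.005   0.0581]
 [ 0.      0.      0.      1.    ]] [-1.3  0.5  6.9] 0.133
front (np.float32(-81.63997), array([0.5642, 0.2012], dtype=float32))
sides [(np.float32(8.606716), array([0.5464, 0.2308], dtype=float32)), (np.float32(8.5973425), array([0.5551, 0.1718], dtype=float32))]
front stage x 26.763449759938496 lateral of sides mid 0.07260459910927997 TCP stage -23.447027354493223 -0.533947883741448
tool yaw 8.304438372608534
strip (np.float32(-81.645035), array([0.5726, 0.2048], dtype=float32)) stage x 35.53713930547231
```

View pics/9.png

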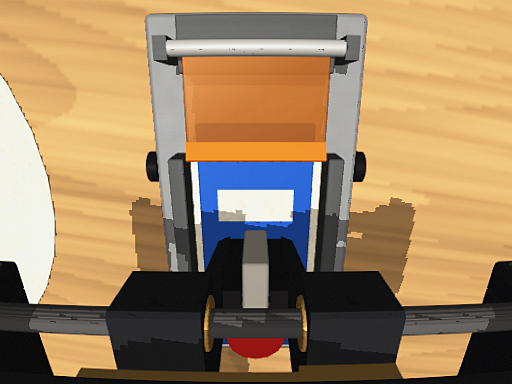

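The front edge is under the leaf: it shows through as the darker band at rows 123–142. The strip edge sits at row 160, so my mask box clipped it. I'll carry on toward the stop.

Emit:
{"api": "drive_tool", "payload": {"deltas": [[0.001, 0, -0.004, 0.0], [0.001, 0, -0.008, -0.1], [0.001, 0, -0.012, -0.2], [0.001, 0, -0.016, -0.2], [0.001, 0, -0.019, -0.2], [0.001, 0, -0.02, -0.2], [0.001, 0, -0.02, -0.2]]}}

```text
time: 9.0
tool_pos: [0.5339, 0.1981, 0.0577]
orientation: [2.15, 0.162, -2.141]
force: [-3.6, -0.6, 7.3]
width: 0.128
```

```bash
cat > fin.py <<'E'
from chk import *
b,c=chk(sys.argv[1],.024)
m=mask(b,(4,150,150),(18,255,255),(196,100,312,215))
E=[(x,np.nonzero(m[:,x])[0][-1]+.5) for x in range(204,308)]
l=line(onz(c,E,.044));print('strip',l,'stage x',(l[1]@[.989,.1478]-.561)*1000)
E
python3 fin.py 10.png
```

```text
[[ 0.0041  0.1481 -0.989   0.5339]
 [ 0.0027 -0.989  -0.1481  0.1981]
 [-1.     -0.002  -0.0044  0.0577]
 [ 0.      0.      0.      1.    ]] [-3.6 -0.6  7.3] 0.128
front (np.float32(-81.413895), array([0.5503, 0.1981], dtype=float32))
sides [(np.float32(8.366611), array([0.5299, 0.2286], dtype=float32)), (np.float32(8.709145), array([0.54  , 0.1696], dtype=float32))]
front stage x 12.558420518978263 lateral of sides mid 0.20696562503101645 TCP stage -3.6789239246000083 -0.5468838227507683
tool yaw 8.515566045889573
strip (np.float32(-81.41488), array([0.5674, 0.2043], dtype=float32)) stage x 30.330373850464774
```

Emit:
{"api": "drive_tool", "payload": {"deltas": [[0.001, 0, -0.001, 0], [0.001, 0, -0.002, 0], [0.0015, 0, -0.003, 0], [0.0015, 0, -0.004, 0], [0.002, 0, -0.005, 0], [0.002, 0, -0.005, 0]]}}

```text
time: 9.55
tool_pos: [0.5375, 0.1989, 0.0567]
orientation: [2.146, 0.162, -2.144]
force: [-10.9, -2.0, 16.1]
width: 0.136
```

Emit:
{"api": "drive_tool", "payload": {"deltas": [[0.0005, 0, -0.001, 0], [0.001, 0, -0.002, 0], [0.001, 0, -0.0025, 0], [0.001, 0, -0.0025, 0], [0.001, 0, -0.0025, 0]]}}

```text
time: 9.97
tool_pos: [0.5378, 0.1989, 0.0567]
orientation: [2.139, 0.162, -2.149]
force: [-13.9, -4.0, 19.2]
width: 0.132
```

```bash
python3 fin.py 11.png; python3 - <<'E'
from h import *
w=cv2.imread('pics/11.png')[60:290,130:380]
b,_=grab('side','12s.png')
cv2.imwrite('pics/12.png',np.hstack([cv2.resize(w,(400,368)),cv2.resize(b[210:290,177:284],(400,368)[:2],interpolation=cv2.INTER_CUBIC)]))
E
```

```text
[[-0.0046  0.1493 -0.9888  0.5378]
 [ 0.0007 -0.9888 -0.1493  0.1989]
 [-1.     -0.0013  0.0045  0.0567]
 [ 0.      0.      0.      1.    ]] [-13.9  -4.   19.2] 0.132
front (np.float32(-81.951904), array([0.5543, 0.2022], dtype=float32))
sides [(np.float32(8.337137), array([0.534 , 0.2292], dtype=float32)), (np.float32(8.839727), array([0.5457, 0.1708], dtype=float32))]
front stage x 17.153675988533458 lateral of sides mid 0.3955943544982077 TCP stage 0.25164565765489755 -0.3281705617890762
tool yaw 8.58392009922628
strip (np.float32(-81.35837), array([0.5675, 0.2045], dtype=float32)) stage x 30.442310103773963
```

View pics/12.png

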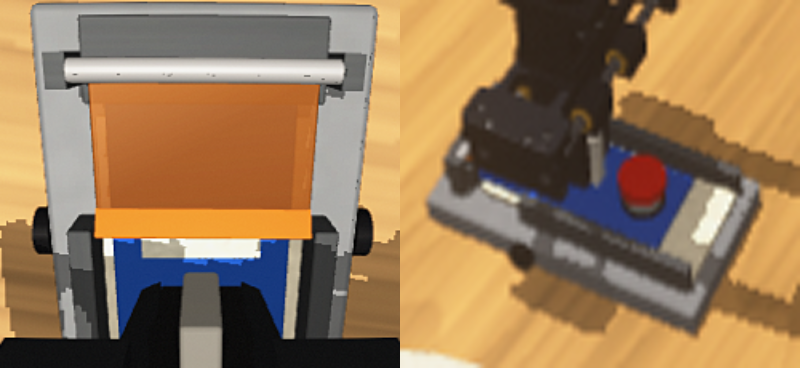

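Emit:
{"api": "drive_tool", "payload": {"deltas": [[0.001, 0, -0.0005, 0], [0.002, 0, -0.0005, 0], [0.002, 0, -0.0005, 0], [0.002, 0, -0.0005, 0]]}}

```text
time: 10.4
tool_pos: [0.5377, 0.199, 0.0567]
orientation: [2.137, 0.162, -2.15]
force: [-12.1, -3.1, 20.4]
width: 0.132
```

```bash
python3 fin.py 13.png
```

```text
[[-0.0061  0.1497 -0.9887  0.5377]
 [ 0.     -0.9887 -0.1497  0.199 ]
 [-1.     -0.0009  0.006   0.0567]
 [ 0.      0.      0.      1.    ]] [-12.1  -3.1  20.4] 0.132
front (np.float32(-81.98623), array([0.5543, 0.2023], dtype=float32))
sides [(np.float32(8.410442), array([0.5377, 0.2298], dtype=float32)), (np.float32(8.884297), array([0.5457, 0.1708], dtype=float32))]
front stage x 17.090282536016744 lateral of sides mid 0.41701265165984547 TCP stage 0.22178282529772275 -0.2975387886670483
tool yaw 8.610950173356597
strip (np.float32(-81.34034), array([0.5674, 0.2046], dtype=float32)) stage x 30.420916831493393
```

Emit:
{"api": "drive_tool", "payload": {"deltas": [[0.001, 0, 0.0005, 0], [0.0015, 0, 0.001, 0], [0.0015, 0, 0.001, 0], [0.0015, 0, 0.001, 0]]}}

```text
time: 10.78
tool_pos: [0.5376, 0.1989, 0.0567]
orientation: [2.139, 0.162, -2.148]
force: [-4.2, -0.7, 11.1]
width: 0.132
```

```bash
python3 fin.py 14.png
```

```text
[[-0.0041  0.1498 -0.9887  0.5376]
 [ 0.0001 -0.9887 -0.1498  0.1989]
 [-1.     -0.0008  0.004   0.0567]
 [ 0.      0.      0.      1.    ]] [-4.2 -0.7 11.1] 0.132
front (np.float32(-82.254845), array([0.5544, 0.2021], dtype=float32))
sides [(np.float32(8.400195), array([0.5354, 0.2294], dtype=float32)), (np.float32(8.720736), array([0.5442, 0.1706], dtype=float32))]
front stage x 17.164982413785502 lateral of sides mid 0.39516084262769535 TCP stage 0.1210026140100462 -0.33330115425105056
tool yaw 8.614710972515514
strip (np.float32(-81.34109), array([0.5673, 0.2045], dtype=float32)) stage x 30.29489305019373
```

Emit:
{"api": "drive_tool", "payload": {"deltas": [[0.0015, 0, 0.0, 0], [0.003, 0, 0.0, 0], [0.003, 0, 0.0, 0], [0.003, 0, 0.0, 0], [0.003, 0, 0.0, 0]]}}

```text
time: 11.25
tool_pos: [0.5377, 0.199, 0.0566]
orientation: [2.138, 0.162, -2.148]
force: [-12.9, -2.8, 26.6]
width: 0.132
```

```bash
python3 fin.py 15.png
```

```text
[[-0.0044  0.1502 -0.9886  0.5377]
 [-0.0003 -0.9887 -0.1502  0.199 ]
 [-1.     -0.0004  0.0044  0.0566]
 [ 0.      0.      0.      1.    ]] [-12.9  -2.8  26.6] 0.132
front (np.float32(-81.85654), array([0.5544, 0.2022], dtype=float32))
sides [(np.float32(8.420968), array([0.5356, 0.2294], dtype=float32)), (np.float32(8.929204), array([0.5442, 0.1706], dtype=float32))]
front stage x 17.15314983505356 lateral of sides mid 0.4007801392206384 TCP stage 0.20651813473160363 -0.3091645094857737
tool yaw 8.63877235640696
strip (np.float32(-81.32586), array([0.5674, 0.2045], dtype=float32)) stage x 30.42860536277292
```

```bash
python3 -c "
from rig import manip,state
print(manip.close_job()); s=state(); print(s['time'],s['tool_pos'],s['force'],s['width'])"
```

```text
the job is handed in; nothing more can be done
None
the job is handed in; nothing more can be done
```

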